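Make up the fish caddy and the pasta caddy for supper

ROBOT

A 6-joint arm with a two-finger parallel gripper is mounted at the origin on a cart in front of the work surface, level with it; the furniture and walls round the work are solid. World frame = base frame: x ahead of the robot, y to its left, z up, the work surface at z = 0. Lengths are in m, angles in degrees, forces in N, time in s.
With the tool pointing down it reaches from about 0.25 to 0.725 m from the base axis. Payload 9.7 kg.
Tool frame: the origin (TCP) lies between the finger pads; the fingertips stand 25 mm ahead of it and the grasp point (between the pads) lies 6 mm ahead of it; z points along the fingers, y is the line along which they close (so a half turn about z gives the same grasp; the last joint's range is limited). The gripper opens to 85 mm and grips with 20 to 120 N. Pads are 22 mm wide; open, the fingers measure 114 mm over their backs; the gripper's body (76 mm by 85 mm) begins 54 mm behind the grasp point. The pads swing forward as they close: fully open they stand 13 mm farther back than shut.
Start: joints at [71.677, 4.979, 10.078, 95.1, 0, 90], TCP at [0.173, 0.522, 0.256] pointing down, gripper open.
Joint ranges: [-179.16, 179.16], [-48.56, 103.87], [-65.8, 70.77], [-126.05, 130.52], [-82.76, 87.17], [-180, 180]. Speed limits (degrees/s): [127.2, 127.2, 147.25, 180, 180, 180].

INTERFACE

Orientations are given as [roll, pitch, yaw] about the fixed x, y, z axes, in that order (R = Rz(yaw) Ry(pitch) Rx(roll)).
In Python, from workcell import bot gives the robot as it stands. The module is installed in compiled form; this text tells all that it offers.
- The arm moves only by the shell command python3 -m pendant 'ROWS' [FORCE]. ROWS is rows parted by semicolons, their numbers by spaces, 1 to 5 of them, each of 5 numbers: dx, dy, dz in m, then a turn about the tool's z in degrees, then the finger opening in m; each row is the pose to reach, as a shift and turn from the pose commanded when the command began, along the tool's axes at that moment; what a row does not reach only later rows make up. A row lasts 1/12 s, in which the tool goes at most 0.0417 m and 7.16 degrees, less where a joint would pass 70% of its speed; a pose out of reach is approached as far as the arm can. The fingers move at their own pace and stop on an object; FORCE is the grip in N (left out, the last holds). Time passes only in rows, so rows that do not move let the fingers close. It prints the time, the measured TCP pose, the force, the opening and the grip force at its end.
- bot.get_obs(): the state, without advancing time (a new reading comes with each control period).
- bot.camera(name): name is "side" or "top"; returns the picture (384x512x3 uint8, blue, green, red); there is no depth.
- bot.camera_info(name): a dict with "mtx" (3x3 intrinsics, pixels), "extrinsics" (4x4, takes a point from camera to world coordinates). Camera axes: x right, y down, z forward; pixel columns grow to the right and rows downward; lengths in m; the calibration is good to about 2 mm. A picture is of the moment at which its call begins. camera_info takes no time and is no camera call.
- bot.job_done(): hands the job in; it is judged then, once.
The state is a dict: "time": time; "q": joint angles; "qd": joint speeds; "joint_efforts": joint torques, N m; "ee_pos": TCP position; "tcp_rot": TCP orientation; "wrist_force": force on the tool from outside, world axes, zero at the start; "torque": the same for the moment, N m; "opening": finger opening in m; "grasp_force": force on a finger pad.
Only numpy, scipy, OpenCV 4.12 (cv2) and the standard library are available. Lean on these libraries where they do the work, as an engineer would, in place of code of your own. Each camera call takes 0.05 s, during which the arm holds its last target. There are 200 camera calls.

TASK

Make up the two seasoning caddies for supper from the things standing before you: the pale wooden one, for the fish, gets the lemon, the salt shaker and the herb jar with the dark blue label; the green one, for the pasta, gets the garlic and the chilli jar with the red-brown label. Lay the lemon and the garlic in the long compartment of their caddy and stand each jar and the shaker upright in a square compartment of its own, all of them down on the cork floor. Set things down gently rather than dropping them, and leave the onion, the tin and the pepper mill where they are.

Things in the scene. Friction and masses are not known exactly. Their poses are not given: they have to be found in the camera images.
- wood_caddy: Fish caddy: fixed low open box, pale plain wood, 149 (x) x 139 (y) x 30 mm, cork floor at z=12, all wall tops at z=30. Origin: centre of underside, z up. Three compartments, inside sizes in mm: long one 72 (x) by 129 (y) centred at x=-33.5, y=0; two square ones 62x62 centred at x=38.5, y=33.5 and x=38.5, y=-33.5. All walls and dividers 5 thick.
- green_caddy: Pasta caddy: painted green, otherwise the same as the wooden one: fixed, 149 (x) x 139 (y) x 30 mm, cork floor z=12, wall tops z=30; long compartment 72 (x) by 129 (y) centred at x=-33.5, y=0; two square ones 62x62 centred at x=38.5, y=33.5 and y=-33.5. Empty at the start. Origin: centre of underside, z up.
- lemon: Yellow lemon lying on the worktop, 78 mm long (its x axis), 55 mm wide (its y axis), 56 mm high. Origin: under its centre, at the bottom. Widest about 28 mm up.
- salt_shaker: Salt shaker: clear round body with white salt, grey domed top with holes; 44 mm diameter up to 66 mm height, then narrowing to 34 mm, 90 mm high, 0.1 kg, upright, in the open before the robot (not the one in the far corner). Origin: centre of its underside, z up.
- herb_jar: Herb jar: round spice jar with dark blue label, green herbs, red cap with a dark blue ring on top; body 42 mm, cap 44 mm diameter, cap from 88 to 109 mm height, 0.11 kg, upright. Origin: centre of its underside, z up.
- chilli_jar: Chilli jar: round spice jar with red-brown label, red cap without blue; body 42 mm, cap 45 mm diameter, cap from 85 to 106 mm height, 0.11 kg, upright, in the open before the robot (not the spice jars in the far corner under the cupboards). Origin: centre of its underside, z up.
- garlic: Bulb of garlic, pinkish white, 53 mm across, 53 mm high with its stalk, 0.03 kg, sitting on its base before the robot (not the one far out to the left). The bulb narrows upwards to the stalk. Origin: centre of its underside, z up.
- onion: Red onion, purple, about 84 mm across and 82 mm high, behind the things; not used. Wall cupboards hang over the back: their lower edge is 0.47 m above the worktop and its front at least 65 mm behind the middle of anything to be handled. Origin: centre of its underside, z up.
- tin: Round food tin with bare metal lid and pale label, 76 mm diameter, 58 mm high, behind the things; not used. Origin: centre of its underside, z up.
- pepper_mill: Pepper mill of dark brown turned wood, 58 mm diameter, 190 mm high, behind the things; not used. Origin: centre of its underside, z up.
There are look-alikes about, which are no part of the job. Leave any orange or turquoise look-alike of the chilli_jar alone.

How it is judged (in metres and radians):
At the end, for the whole second after the job is handed in: Wooden caddy: lemon in the long compartment, salt shaker and herb jar in the square ones. Green: garlic in the long one, chilli jar in a square one. Origins inside the compartment walls; jars and shaker within 4 mm of the cork, leaning < 0.1 rad; lemon and garlic < 30 mm above it; all at rest (x of lemon in the frame of wood_caddy between -0.069 and 0.002 m and y of lemon in the frame of wood_caddy between -0.069 and 0.069 m and z of lemon in the frame of wood_caddy between 0.007 and 0.042 m and linear speed of each of lemon, salt_shaker, herb_jar, garlic, chilli_jar below 0.02 m/s and angular speed of each of lemon, salt_shaker, herb_jar, garlic, chilli_jar below 0.3 rad/s and x of salt_shaker in the frame of wood_caddy between 0.008 and 0.069 m and y of salt_shaker in the frame of wood_caddy between -0.069 and 0.069 m and z of salt_shaker in the frame of wood_caddy between 0.008 and 0.016 m and angle between each of salt_shaker, herb_jar, chilli_jar's own z axis and vertical below 0.1 rad and x of herb_jar in the frame of wood_caddy between 0.008 and 0.069 m and y of herb_jar in the frame of wood_caddy between -0.069 and 0.069 m and z of herb_jar in the frame of wood_caddy between 0.008 and 0.016 m and x of garlic in the frame of green_caddy between -0.069 and 0.002 m and y of garlic in the frame of green_caddy between -0.069 and 0.069 m and z of garlic in the frame of green_caddy between 0.007 and 0.042 m and x of chilli_jar in the frame of green_caddy between 0.008 and 0.069 m and y of chilli_jar in the frame of green_caddy between -0.069 and 0.069 m and z of chilli_jar in the frame of green_caddy between 0.008 and 0.016 m); the robot touches nothing.
It fails at once if the onion, the tin or the pepper mill is pushed more than 40 mm from where it stood (distance of any of onion, tin, pepper_mill from where it was at the start of the episode above 0.04 m).
It fails at once if a thing is dropped: it falls free of the fingers at more than 0.7 m/s (a fall of about 25 mm) ((linear speed of lemon above 0.7 m/s and contact force between the fingers and lemon below 0.05 N) or (linear speed of salt_shaker above 0.7 m/s and contact force between the fingers and salt_shaker below 0.05 N) or (linear speed of herb_jar above 0.7 m/s and contact force between the fingers and herb_jar below 0.05 N) or (linear speed of garlic above 0.7 m/s and contact force between the fingers and garlic below 0.05 N) or (linear speed of chilli_jar above 0.7 m/s and contact force between the fingers and chilli_jar below 0.05 N)).
It also fails if it takes over 134 s, if anything falls off the work surface, if the arm or the gripper's body presses on something with over 40 N, if the wrist force passes 120 N, or if a joint passes its speed limit or range.

## Working session

There is one attempt and no reset: what is moved stays moved. The work goes in short steps, Python scripts to look and compute and a shell command to move; the robot and the scene stay as the last step left them, time stands still between calls to the robot, and variables do not carry over. Pictures are saved under pics/ and viewed, at most 14 in all, crops included, and the job is handed in when it is done.

```bash
mkdir -p pics; python3 - <<'E'
from workcell import bot
import cv2
for n in("top","side"):
    cv2.imwrite(f"pics/{n}0.png",bot.camera(n)); i=bot.camera_info(n); print(n,i["mtx"].tolist(),i["extrinsics"].round(4).tolist())
o=bot.get_obs(); print(o["time"],o["ee_pos"],o["tcp_rot"],o["opening"])
E
```

```text
top [[391.50224250430267, 0.0, 252.4632844340072], [0.0, 391.50224250430267, 186.7139660117255], [0.0, 0.0, 1.0]] [[0.0191, -0.9828, 0.1836, 0.2619], [-0.9998, -0.0196, -0.0004, 0.0147], [0.004, -0.1836, -0.983, 0.9815], [0.0, 0.0, 0.0, 1.0]]
side [[453.88122620034125, 0.0, 254.11532298602305], [0.0, 453.88122620034125, 194.15907571375868], [0.0, 0.0, 1.0]] [[0.889, -0.1842, 0.4193, -0.1567], [-0.458, -0.3528, 0.816, -1.0547], [-0.0024, -0.9174, -0.3979, 0.5682], [0.0, 0.0, 0.0, 1.0]]
0.1 [0.17286112 0.52195932 0.25562783] [-1.79930524e+02  1.27443214e-03  1.61675500e+02] 0.08511908279688334
```

View pics/top0.png

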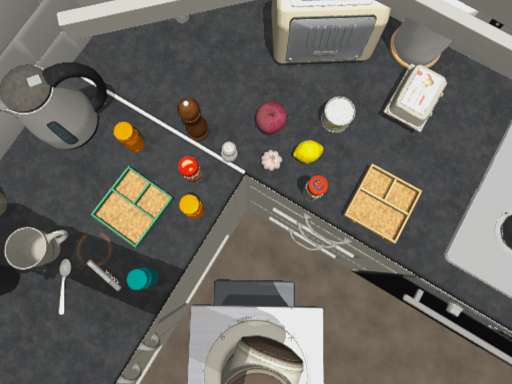

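View pics/side0.png

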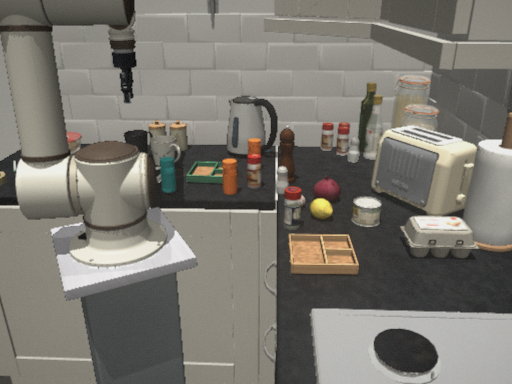

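```bash
cat > h.py <<'E'
from workcell import bot
import numpy as np, cv2
def ray(n,u,v,z):
    i=bot.camera_info(n); T=i["extrinsics"]; d=T[:3,:3]@np.linalg.inv(i["mtx"])@[u,v,1]; c=T[:3,3]
    return (c+d*(z-c[2])/d[2])[:2]
def proj(n,p):
    i=bot.camera_info(n); T=i["extrinsics"]; q=i["mtx"]@T[:3,:3].T@(np.array(p)-T[:3,3]); return q[:2]/q[2]
E
python3 - <<'E'
from h import *
im=cv2.imread("pics/top0.png"); c=im[90:250,85:430]; cv2.imwrite("pics/c.png",cv2.resize(c,None,fx=2.3,fy=2.3,interpolation=cv2.INTER_CUBIC))
hsv=cv2.cvtColor(im,cv2.COLOR_BGR2HSV)
def blobs(name,lo,hi,z,mn=40):
    m=cv2.inRange(hsv,lo,hi); 
    for k in cv2.findContours(m,cv2.RETR_EXTERNAL,cv2.CHAIN_APPROX_NONE)[0]:
        if cv2.contourArea(k)<mn: continue
        x,y,w,h=cv2.boundingRect(k)
        if not(80<y+h/2<270 and 85<x+w/2<430): continue
        (cx,cy),r=cv2.minEnclosingCircle(k); R=cv2.minAreaRect(k)
        print(name,(x,y,w,h),np.round([cx,cy,r],1),ray("top",cx,cy,z).round(3),np.round(cv2.boxPoints(R),1).tolist() if w>30 else "")
blobs("red",(0,150,120),(8,255,255),.107,30)
blobs("lemon",(22,150,120),(32,255,255),.028)
blobs("white",(0,0,140),(179,70,255),.03,25)
blobs("green",(60,100,50),(85,255,255),.03)
blobs("wood",(10,50,120),(24,200,255),.03,200)
blobs("onion",(160,60,40),(179,255,255),.04)
E
```

```text
red (308, 175, 20, 20) [317.6 184.8   9.9] [ 0.433 -0.134] 
red (178, 156, 21, 21) [188.5 166.   10.6] [0.471 0.162] 
lemon (180, 196, 19, 18) [188.9 204.4   9.3] [0.393 0.169] 
lemon (293, 140, 30, 23) [307.5 150.   15. ] [ 0.537 -0.123] 
lemon (115, 123, 17, 16) [123.  131.5   8.7] [0.576 0.346] 
white (186, 234, 43, 70) [207.  268.5  39.9] [0.24  0.119] [[184.8000030517578, 301.6000061035156], [226.39999389648438, 233.60000610351562], [229.3000030517578, 235.39999389648438], [187.8000030517578, 303.5]]
white (269, 201, 101, 58) [321.4 230.4  54.1] [ 0.335 -0.155] [[262.8999938964844, 223.10000610351562], [278.1000061035156, 197.39999389648438], [371.0, 252.6999969482422], [355.70001220703125, 278.29998779296875]]
white (262, 150, 20, 21) [271.  159.9  10.1] [ 0.509 -0.031] 
white (325, 97, 30, 29) [339.7 110.6  15.2] [ 0.643 -0.206] 
white (107, 90, 138, 84) [175.5 131.   79.8] [0.58  0.212] [[105.5999984741211, 92.4000015258789], [116.30000305175781, 74.19999694824219], [253.8000030517578, 155.5], [243.0, 173.6999969482422]]
white (384, 64, 63, 68) [415.5  96.7  34.6] [ 0.685 -0.
[... 706 characters left out ...]
22, 197.3000030517578], [154.60000610351562, 217.8000030517578]]
wood (116, 170, 32, 32) [131.5 185.9  16. ] [0.436 0.313] [[114.5999984741211, 188.89999389648438], [130.10000610351562, 168.6999969482422], [147.60000610351562, 182.3000030517578], [132.10000610351562, 202.39999389648438]]
wood (344, 163, 78, 81) [383.5 203.   41.6] [ 0.405 -0.308] [[342.3999938964844, 216.1999969482422], [371.3999938964844, 162.39999389648438], [423.70001220703125, 190.5], [394.70001220703125, 244.3000030517578]]
onion (255, 102, 33, 33) [271.  117.7  16.4] [ 0.616 -0.029] [[249.60000610351562, 110.19999694824219], [278.0, 96.0], [291.79998779296875, 123.5999984741211], [263.3999938964844, 137.8000030517578]]
```

View pics/c.png

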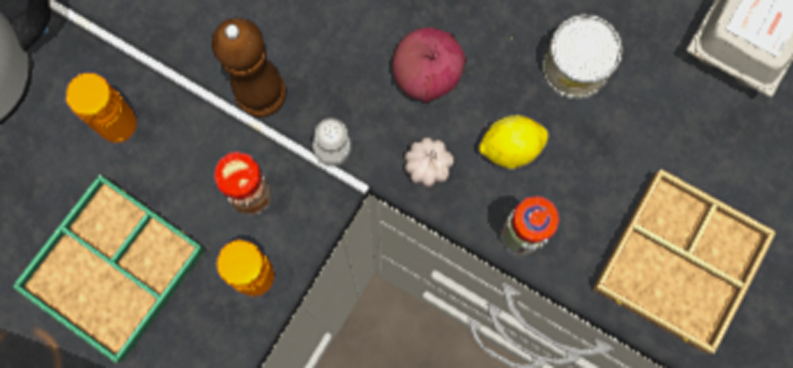

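```bash
python3 - <<'E'
from h import *
im=cv2.imread("pics/top0.png"); hsv=cv2.cvtColor(im,cv2.COLOR_BGR2HSV)
m=cv2.inRange(hsv,(22,150,60),(34,255,255)); m[:,:290]=0;m[:,328:]=0
k=max(cv2.findContours(m,0,1)[0],key=cv2.contourArea)
e=cv2.fitEllipse(k); print("lemon",e); 
w=np.array([ray("top",*p[0],.028) for p in k]).astype(np.float32); R=cv2.fitEllipse(w*1000); print("lemon world mm",R)
print("salt",ray("top",229.3,147.4,.083), "garlic",ray("top",271,160,.022))
for n,b in(("green",[[90.1,214.3],[127.6,163.6],[173.9,197.8],[136.4,248.5]]),("wood",[[342.4,216.2],[371.4,162.4],[423.7,190.5],[394.7,244.3]])):
    P=np.array([ray("top",*p,.03) for p in b]); print(n,P.round(4).tolist(),[round(float(np.linalg.norm(P[i]-P[i-1])),4) for i in range(4)],P.mean(0).round(4))
    for i in range(4):
        d=P[i]-P[i-1]; print(np.degrees(np.arctan2(d[1],d[0])).round(1),end=" ")
s=cv2.imread("pics/side0.png"); cv2.imwrite("pics/s.png",cv2.resize(s[130:280,150:400],None,fx=3.2,fy=3.2,interpolation=cv2.INTER_CUBIC))
E
```

```text
lemon ((307.8872985839844, 151.1320037841797), (21.174850463867188, 28.40521812438965), 75.73175811767578)
lemon world mm ((534.1455078125, -123.69612121582031), (54.718017578125, 72.38711547851562), 18.888164520263672)
salt [0.52369656 0.07126115] garlic [ 0.51063048 -0.03116897]
green [[0.3634, 0.4085], [0.4921, 0.3271], [0.408, 0.2068], [0.2833, 0.2898]] [0.1432, 0.1523, 0.1468, 0.1498] [0.3867 0.3081]
56.0 -32.3 -124.9 146.4 wood [[0.3708, -0.2065], [0.5074, -0.2823], [0.4385, -0.4091], [0.3053, -0.3311]] [0.1407, 0.1563, 0.1443, 0.1544] [ 0.4055 -0.3072]
62.3 -29.0 -118.5 149.6
```

View pics/s.png

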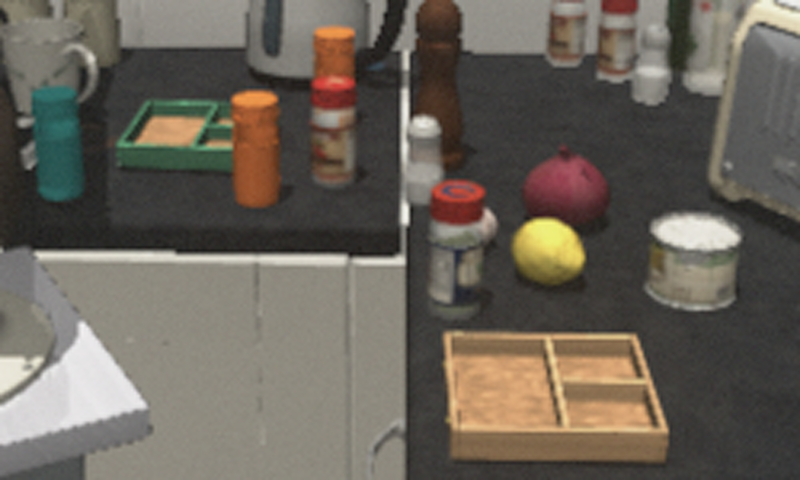

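```bash
cat >> h.py <<'E'
def go(x,y,z,yaw):
    "shift along tool axes and turn from the present pose (z = grasp point height)"
    from scipy.spatial.transform import Rotation as Ro
    o=bot.get_obs(); R=Ro.from_euler("xyz",o["tcp_rot"],degrees=True); d=np.array([x,y,z+.006])-o["ee_pos"]
    t=-((yaw-o["tcp_rot"][2]+180)%360-180); s=R.inv().apply(d)
    print("shift",s.round(4),"turn",round(t,1),"rows",round(max(np.linalg.norm(s)/.0417,abs(t)/7.16),1))
def cad(c,px,py):
    x,y,a={"g":(.3876,.3112,-33.8),"w":(.4074,-.310,-29.3)}[c]; a=np.radians(a)
    return x+np.cos(a)*px-np.sin(a)*py, y+np.sin(a)*px+np.cos(a)*py
E
python3 - <<'E'
from h import *
S=lambda u,v,z:print((u,v),ray("side",150+u/3.2,130+v/3.2,z).round(4))
for p in((447,335),(635,335),(665,432),(452,432)):S(*p,.03)
print([np.round(cad("w",a,b),4).tolist() for a,b in((-74.5e-3,69.5e-3),(74.5e-3,69.5e-3),(74.5e-3,-69.5e-3),(-74.5e-3,-69.5e-3))])
S(151,101,.03); print(cad("g",-.0745,.0695),cad("g",.0745,.0695))
S(459,192,.109);S(334,84,.106);S(424,122,.085);S(549,250,.028)
go(.472,.163,.2,146.2); go(.472,.163,.062,146.2)
E
```

```text
(447, 335) [ 0.3731 -0.2155]
(635, 335) [ 0.5017 -0.2824]
(665, 432) [ 0.4332 -0.4027]
(452, 432) [ 0.3039 -0.3355]
[[0.3764, -0.2129], [0.5064, -0.2859], [0.4384, -0.4071], [0.3084, -0.3341]]
(151, 101) [0.3641 0.4032]
(np.float64(0.36435420231633375), np.float64(0.4103974439693385)) (np.float64(0.48817088823820864), np.float64(0.3275093972597931))
(459, 192) [ 0.4301 -0.1363]
(334, 84) [0.4693 0.161 ]
(424, 122) [0.5223 0.0748]
(549, 250) [ 0.5345 -0.1213]
shift [-0.3968 -0.2466  0.0499] turn 15.5 rows 11.3
shift [-0.3968 -0.2465  0.1879] turn 15.5 rows 12.1
```

```bash
sed -i 's/(.3876,.3112,-33.8)/(.3876,.309,-33.8)/; s/(.4074,-.310,-29.3)/(.405,-.3095,-29)/' h.py
python3 -m pendant '-0.033 -0.02 0 0 0.085; -0.066 -0.041 0 0 0.085; -0.1 -0.062 0 0 0.085; -0.132 -0.082 0 0 0.085'
python3 -m pendant '-0.033 -0.02 0 0 0.085; -0.066 -0.041 0 0 0.085; -0.1 -0.062 0 0 0.085; -0.132 -0.082 0 0 0.085'
python3 -m pendant '-0.033 -0.02 0 5 0.085; -0.066 -0.041 0 10 0.085; -0.1 -0.062 0 15.5 0.085; -0.132 -0.082 0 15.5 0.085;-0.132 -0.082 0 15.5 0.085'
python3 -c "from h import *
go(.471,.161,.066,146.2)"
```

```text
time: 0.43
ee_pos: [0.273, 0.4013, 0.2558]
tcp_rot: [-180.0, -0.0, 161.7]
wrist_force: [1.0, 1.2, -0.0]
opening: 0.0848
grasp_force: 0.0
time: 0.77
ee_pos: [0.3728, 0.2816, 0.2561]
tcp_rot: [-180.0, -0.0, 161.7]
wrist_force: [0.7, 0.3, -0.1]
opening: 0.0852
grasp_force: 0.0
time: 1.18
ee_pos: [0.4743, 0.1597, 0.2553]
tcp_rot: [-179.9, 0.0, 145.9]
wrist_force: [0.5, -0.3, -0.3]
opening: 0.0847
grasp_force: 0.0
shift [ 0.0036 -0.0005  0.1833] turn -0.3 rows 4.4
```

```bash
python3 -m pendant '0.004 0 0.04 0 0.085; 0.004 0 0.08 0 0.085; 0.004 0 0.12 0 0.085; 0.004 0 0.155 0 0.085; 0.004 0 0.183 0 0.085'
python3 -m pendant '0 0 0 0 0.03; 0 0 0 0 0.03; 0 0 0 0 0.03; 0 0 0 0 0.03; 0 0 0 0 0.03' 35
python3 -m pendant '0 0 0 0 0.03; 0 0 0 0 0.03'
python3 -m pendant '0 0 -0.03 0 0.03; 0 0 -0.06 0 0.03; 0 0 -0.09 0 0.03; 0 0 -0.1 0 0.03; 0 0 -0.1 0 0.03'
python3 -c "from h import *
go(*cad('g',.0385,.0335),.166,146.2);go(*cad('g',.0385,-.0335),.166,146.2)
cv2.imwrite('pics/a.png',np.hstack([cv2.resize(bot.camera('side')[60:240,150:350],(400,360)),cv2.resize(bot.camera('top')[90:270,80:280],(400,360))]))"
```

```text
time: 1.6
ee_pos: [0.4667, 0.166, 0.07]
tcp_rot: [-179.9, -0.1, 146.2]
wrist_force: [0.0, 0.3, 0.4]
opening: 0.0848
grasp_force: 0.0
time: 2.02
ee_pos: [0.4694, 0.1668, 0.0758]
tcp_rot: [179.8, 0.1, 146.2]
wrist_force: [-1.7, -1.6, 7.5]
opening: 0.0437
grasp_force: 32.8
time: 2.18
ee_pos: [0.4694, 0.1667, 0.0758]
tcp_rot: [179.8, 0.1, 146.2]
wrist_force: [-1.9, -0.1, 7.5]
opening: 0.0437
grasp_force: 32.8
time: 2.6
ee_pos: [0.4697, 0.1669, 0.1771]
tcp_rot: [179.7, 0.2, 146.2]
wrist_force: [0.1, 1.2, -1.2]
opening: 0.0436
grasp_force: 32.8
shift [0.1088 0.1059 0.0053] turn -0.0 rows 3.6
shift [0.1088 0.0389 0.0049] turn -0.0 rows 2.8
```

View pics/a.png

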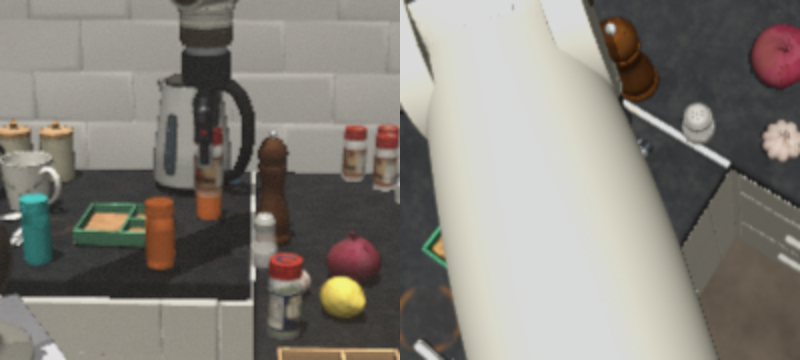

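```bash
python3 -m pendant '0.037 0.013 0 0 0.03; 0.074 0.026 0 0 0.03; 0.111 0.039 0 0 0.03; 0.111 0.039 0 0 0.03; 0.111 0.039 0.03 0 0.03'
python3 -c "from h import *
go(*cad('g',.0385,-.0335),.082,146.2)
cv2.imwrite('pics/b.png',cv2.resize(bot.camera('side')[60:240,150:350],(600,540)))"
```

```text
time: 3.12
ee_pos: [0.3977, 0.2631, 0.1459]
tcp_rot: [179.7, 0.1, 146.4]
wrist_force: [0.9, 0.2, -1.0]
opening: 0.0434
grasp_force: 33.0
shift [-0.0044 -0.0012  0.0579] turn 0.2 rows 1.4
```

View pics/b.png

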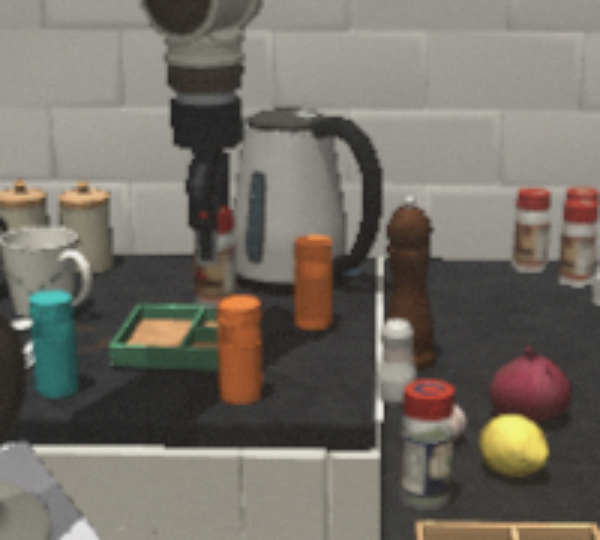

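```bash
python3 -c "from h import *
print(ray('side',222,159,.07),proj('side',[.3977,.2631,.07]),proj('side',[.3977,.2631,.18]),cad('g',.0385,-.0335))
from h import *
o=bot.get_obs();print(proj('side',[.3977,.2631,.139]))"
```

```text
[0.40857906 0.28059472] [221.0984688  161.02404769] [220.02907904 128.70792211] (np.float64(0.4009569989478014), np.float64(0.25974463908254825))
[220.43507187 140.97670903]
```

```bash
python3 -m pendant '-0.0025 -0.001 0.02 0 0.03; -0.0025 -0.001 0.037 0 0.03; -0.0025 -0.001 0.049 0 0.03; -0.0025 -0.001 0.055 0 0.03; -0.0025 -0.001 0.055 0 0.03'
python3 -m pendant '0 0 0.001 0 0.03; 0 0 0.002 0 0.03; 0 0 0.003 0 0.03; 0 0 0.004 0 0.03;0 0 0.004 0 0.03'
```

```text
time: 3.58
ee_pos: [0.3987, 0.2576, 0.0878]
tcp_rot: [-179.9, -0.0, 146.1]
wrist_force: [0.6, -0.0, -0.4]
opening: 0.043
grasp_force: 32.5
time: 4.0
ee_pos: [0.3993, 0.2579, 0.0871]
tcp_rot: [180.0, 0.1, 146.1]
wrist_force: [-8.9, -7.8, 26.2]
opening: 0.0434
grasp_force: 35.1
```

```bash
python3 -m pendant '0 0 -0.003 0 0.03; 0 0 -0.003 0 0.06; 0 0 -0.003 0 0.07; 0 0 -0.003 0 0.07; 0 0 -0.003 0 0.07'
python3 -m pendant '0 0 -0.04 0 0.07; 0 0 -0.08 0 0.07; 0 0 -0.1 0 0.07; 0 0 -0.1 0 0.085'
python3 -c "from h import *
go(.5105,-.0305,.2,146.2)
cv2.imwrite('pics/b2.png',cv2.resize(bot.camera('side')[110:210,160:300],(700,500)))"
```

```text
time: 4.42
ee_pos: [0.3991, 0.2582, 0.0868]
tcp_rot: [-180.0, -0.0, 146.2]
wrist_force: [0.5, -0.4, 0.2]
opening: 0.0702
grasp_force: 0.0
time: 4.75
ee_pos: [0.4006, 0.2592, 0.1921]
tcp_rot: [179.6, 0.1, 146.2]
wrist_force: [0.6, 0.1, 0.1]
opening: 0.0799
grasp_force: 0.0
shift [-0.2526 -0.1794 -0.0143] turn -0.0 rows 7.4
```

View pics/b2.png

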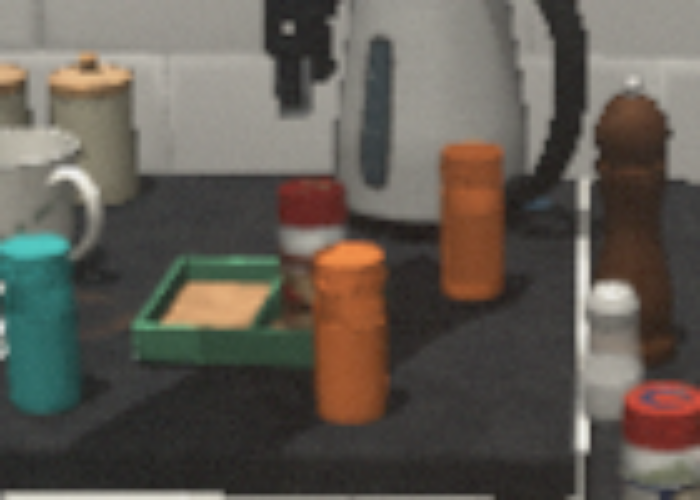

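```bash
python3 -m pendant '-0.034 -0.024 0 0 0.085; -0.068 -0.048 0 0 0.085; -0.1 -0.072 0 0 0.085; -0.13 -0.09 0 0 0.085'
python3 -m pendant '-0.034 -0.024 0 0 0.085; -0.068 -0.048 0 0 0.085; -0.1 -0.072 0 0 0.085; -0.122 -0.089 0 0 0.085; -0.122 -0.089 0 0 0.085'
python3 -c "from h import *
go(.5105,-.0305,.022,146.2)
cv2.imwrite('pics/b3.png',cv2.resize(bot.camera('top')[90:250,85:285],(800,600)))"
```

```text
time: 5.13
ee_pos: [0.4567, 0.1091, 0.186]
tcp_rot: [-179.9, -0.1, 146.2]
wrist_force: [0.9, 0.5, 0.8]
opening: 0.085
grasp_force: 0.0
time: 5.55
ee_pos: [0.5094, -0.0349, 0.1852]
tcp_rot: [-179.9, -0.1, 145.9]
wrist_force: [-0.3, 1.3, -0.4]
opening: 0.0852
grasp_force: 0.0
shift [0.0013 0.0045 0.1572] turn -0.3 rows 3.8
```

View pics/b3.png

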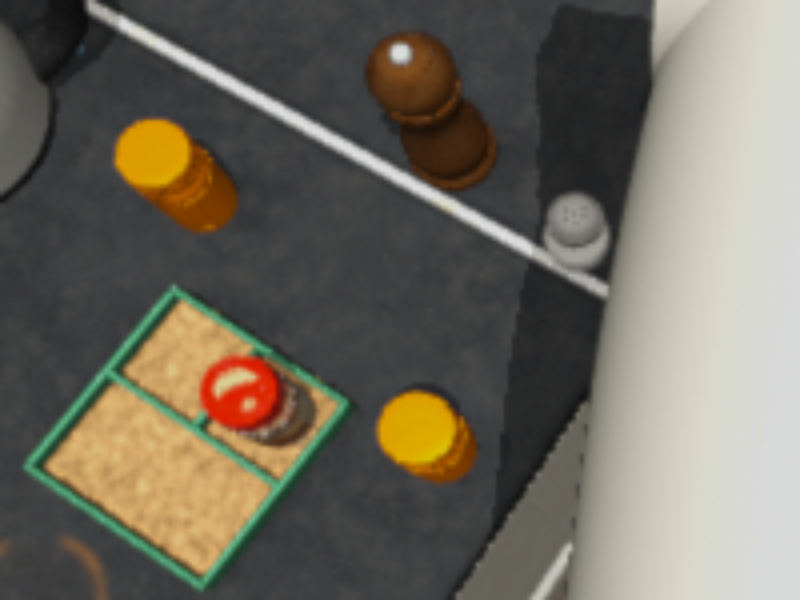

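```bash
python3 -m pendant '0.001 0.004 0.04 0 0.085; 0.001 0.0045 0.08 0 0.085; 0.001 0.0045 0.115 0 0.085; 0.001 0.0045 0.145 0 0.085; 0.001 0.0045 0.157 0 0.085'
python3 -m pendant '0 0 0 0 0.03; 0 0 0 0 0.03; 0 0 0 0 0.03; 0 0 0 0 0.03; 0 0 0 0 0.03' 25
python3 -m pendant '0 0 0 0 0.03; 0 0 -0.03 0 0.03; 0 0 -0.06 0 0.03; 0 0 -0.09 0 0.03; 0 0 -0.1 0 0.03'
python3 -m pendant '0 0 -0.04 0 0.03; 0 0 -0.05 0 0.03'
python3 -c "from h import *
go(*cad('g',-.0335,0),.17,146.2)
cv2.imwrite('pics/d.png',cv2.resize(bot.camera('side')[70:250,200:400],(600,540)))"
```

```text
time: 6.02
ee_pos: [0.5073, -0.0253, 0.025]
tcp_rot: [-179.8, -0.4, 146.2]
wrist_force: [-1.8, -0.5, -0.3]
opening: 0.0849
grasp_force: 0.0
time: 6.43
ee_pos: [0.512, -0.0262, 0.0326]
tcp_rot: [179.9, 0.2, 146.2]
wrist_force: [0.4, 1.9, 7.3]
opening: 0.0497
grasp_force: 26.6
time: 6.85
ee_pos: [0.5123, -0.0266, 0.1358]
tcp_rot: [179.8, 0.3, 146.2]
wrist_force: [1.0, -0.2, -0.2]
opening: 0.0496
grasp_force: 26.3
time: 7.02
ee_pos: [0.5117, -0.0266, 0.1857]
tcp_rot: [179.8, 0.3, 146.2]
wrist_force: [-0.1, 0.2, 1.1]
opening: 0.0494
grasp_force: 26.3
shift [0.3235 0.2096 0.0086] turn -0.0 rows 9.2
```

View pics/d.png

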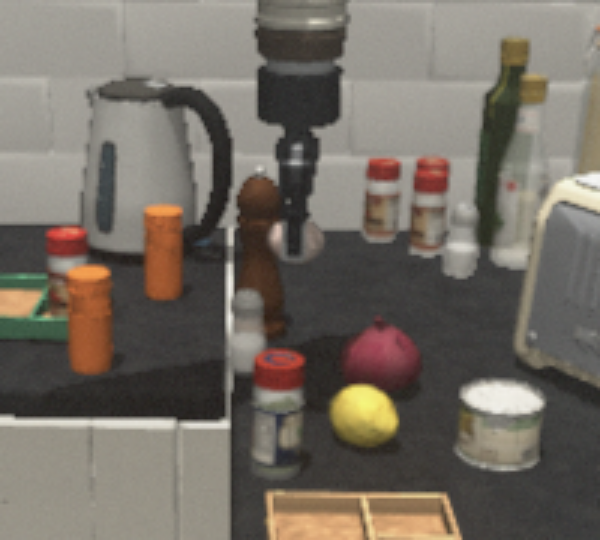

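```bash
python3 -m pendant '0.034 0.022 0 0 0.03; 0.068 0.044 0 0 0.03; 0.102 0.066 0 0 0.03; 0.136 0.088 0 0 0.03; 0.17 0.11 0 0 0.03'
python3 -m pendant '0.034 0.022 0 0 0.03; 0.068 0.044 0 0 0.03; 0.102 0.066 0 0 0.03; 0.136 0.088 0 0 0.03; 0.153 0.1 0 0 0.03'
python3 -m pendant '0 0 0 0 0.03; 0 0 0 0 0.03'
python3 -c "from h import *
go(*cad('g',-.0335,0),.039,146.2)"
```

```text
time: 7.48
ee_pos: [0.4296, 0.1609, 0.18]
tcp_rot: [180.0, 0.0, 146.1]
wrist_force: [0.6, 1.3, 0.1]
opening: 0.0495
grasp_force: 26.3
time: 7.9
ee_pos: [0.3572, 0.3309, 0.1799]
tcp_rot: [180.0, -0.0, 146.3]
wrist_force: [0.6, -0.1, -0.5]
opening: 0.0493
grasp_force: 26.3
time: 8.07
ee_pos: [0.3585, 0.3286, 0.1797]
tcp_rot: [-180.0, 0.0, 146.3]
wrist_force: [0.0, -0.3, -1.1]
opening: 0.0496
grasp_force: 26.3
shift [-0.0016  0.      0.1347] turn 0.1 rows 3.2
```

```bash
python3 -m pendant '0.002 0.013 0.035 0 0.03; 0.002 0.013 0.07 0 0.03; 0.002 0.013 0.1 0 0.03; 0.002 0.013 0.12 0 0.03; 0.002 0.013 0.13 0 0.03'
python3 -m pendant '0 0 0.001 0 0.03; 0 0 0.003 0 0.03; 0 0 0.005 0 0.03; 0 0 0.005 0 0.03'
```

```text
time: 8.48
ee_pos: [0.3641, 0.3376, 0.0471]
tcp_rot: [-179.8, -0.0, 146.1]
wrist_force: [-0.9, -1.2, -0.3]
opening: 0.0495
grasp_force: 26.3
time: 8.82
ee_pos: [0.3654, 0.3401, 0.0465]
tcp_rot: [179.9, 0.0, 146.2]
wrist_force: [0.8, 0.4, 0.0]
opening: 0.0497
grasp_force: 26.3
```

```bash
python3 -m pendant '0 0 0.001 0 0.055; 0 0 0.001 0 0.06; 0 0 0.001 0 0.062; 0 0 0.001 0 0.062'
python3 -m pendant '0 0 -0.03 0 0.062; 0 0 -0.07 0 0.062; 0 0 -0.11 0 0.062; 0 0 -0.15 0 0.085; 0 0 -0.15 0 0.085'
python3 -c "from h import *
go(.523,.073,.2,60.9)"
```

```text
time: 9.15
ee_pos: [0.3648, 0.3399, 0.0446]
tcp_rot: [180.0, 0.0, 146.2]
wrist_force: [0.1, 0.1, -0.2]
opening: 0.062
grasp_force: 0.0
time: 9.57
ee_pos: [0.3663, 0.3413, 0.2026]
tcp_rot: [179.4, 0.1, 146.2]
wrist_force: [1.8, 0.7, 1.4]
opening: 0.0837
grasp_force: 0.0
shift [-0.2795 -0.1357 -0.0042] turn 85.3 rows 11.9
```

```bash
python3 -m pendant '-0.036 -0.017 0 0 0.085; -0.072 -0.034 0 0 0.085; -0.108 -0.051 0 0 0.085; -0.144 -0.068 0 0 0.085; -0.144 -0.068 0 0 0.085'
python3 -m pendant '-0.034 -0.017 0 7 0.085; -0.068 -0.034 0 14 0.085; -0.102 -0.051 0 21 0.085; -0.135 -0.068 0 28 0.085; -0.135 -0.068 0 35 0.085'
python3 -m pendant '0 0 0 7 0.085; 0 0 0 14 0.085; 0 0 0 21 0.085; 0 0 0 28 0.085; 0 0 0 35 0.085'
python3 -m pendant '0 0 0 7 0.085; 0 0 0 14 0.085; 0 0 0 15.3 0.085'
python3 -c "from h import *
print(ray('top',197.5,130,.02))
go(.523,.073,.046,60.9);print(bot.get_obs()['q'])"
```

```text
time: 9.98
ee_pos: [0.4489, 0.1985, 0.1944]
tcp_rot: [-180.0, 0.1, 145.9]
wrist_force: [-0.4, -0.6, -0.0]
opening: 0.085
grasp_force: 0.0
time: 10.4
ee_pos: [0.5229, 0.0671, 0.1939]
tcp_rot: [180.0, 0.1, 110.6]
wrist_force: [-0.1, 0.9, -0.0]
opening: 0.085
grasp_force: 0.0
time: 10.82
ee_pos: [0.5208, 0.0717, 0.1943]
tcp_rot: [180.0, -0.0, 75.8]
wrist_force: [-0.3, -0.5, -0.7]
opening: 0.085
grasp_force: 0.0
time: 11.07
ee_pos: [0.5208, 0.0718, 0.1943]
tcp_rot: [180.0, -0.0, 60.6]
wrist_force: [-0.1, 0.0, 0.8]
opening: 0.0853
grasp_force: 0.0
[0.5866742  0.15819005]
shift [0.0022 0.0013 0.1423] turn -0.3 rows 3.4
[ 7.84343827e+00  8.10104408e-01 -1.12495883e+00  8.80613079e+01
  2.62499993e-03  1.27282598e+02]
```

```bash
python3 -m pendant '0.002 0.001 0.04 0 0.085; 0.002 0.001 0.08 0 0.085; 0.002 0.001 0.11 0 0.085; 0.002 0.001 0.13 0 0.085; 0.002 0.001 0.146 0 0.085'
python3 -m pendant '0 0 0 0 0.03; 0 0 0 0 0.03; 0 0 0 0 0.03; 0 0 0 0 0.03; 0 0 0 0 0.03' 35
python3 -m pendant '0 0 0 0 0.03; 0 0 0 0 0.03'
python3 -m pendant '0 0 -0.03 0 0.03; 0 0 -0.06 0 0.03; 0 0 -0.09 0 0.03; 0 0 -0.12 0 0.03; 0 0 -0.13 0 0.03'
python3 -c "from h import *
go(*cad('w',.0385,-.0335),.17,60.9);go(*cad('w',.0385,.0335),.17,60.9)
cv2.imwrite('pics/e.png',cv2.resize(bot.camera('side')[70:250,200:400],(600,540)))"
```

```text
time: 11.48
ee_pos: [0.5215, 0.0728, 0.0458]
tcp_rot: [-179.9, 0.1, 61.1]
wrist_force: [0.5, -1.3, -0.1]
opening: 0.0851
grasp_force: 0.0
time: 11.9
ee_pos: [0.5235, 0.073, 0.0503]
tcp_rot: [179.9, -0.1, 60.9]
wrist_force: [-3.5, 0.1, 6.2]
opening: 0.0404
grasp_force: 35.2
time: 12.07
ee_pos: [0.5235, 0.073, 0.0502]
tcp_rot: [179.9, -0.1, 60.9]
wrist_force: [-2.6, 0.6, 6.6]
opening: 0.04
grasp_force: 35.3
time: 12.48
ee_pos: [0.5241, 0.0729, 0.1837]
tcp_rot: [179.7, -0.2, 60.9]
wrist_force: [0.7, -0.5, -1.1]
opening: 0.0404
grasp_force: 36.3
shift [-0.4255  0.1205  0.0067] turn 0.0 rows 10.6
shift [-0.3585  0.1204  0.007 ] turn 0.0 rows 9.1
```

View pics/e.png

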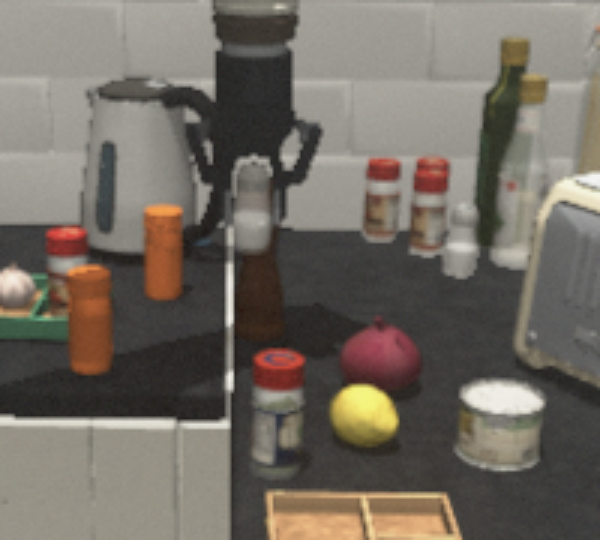

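```bash
python3 -c "from h import *
im=bot.camera('side')[100:180,250:320]
cv2.imwrite('pics/f.png',cv2.resize(im,(700,800),interpolation=cv2.INTER_CUBIC)[:600])
for z,v in((.1335,154.0),(.1335+.09,122.5)): print(ray('side',284.2,v,z))
for z in (.1335,.1335+.066,.2235): print(proj('side',[.5241,.0729,z]))
"
```

```text
[0.52161746 0.0655939 ]
[0.53379239 0.09028717]
[283.67207342 153.20489672]
[284.19356598 132.08679016]
[284.38825769 124.2026502 ]
```

View pics/f.png

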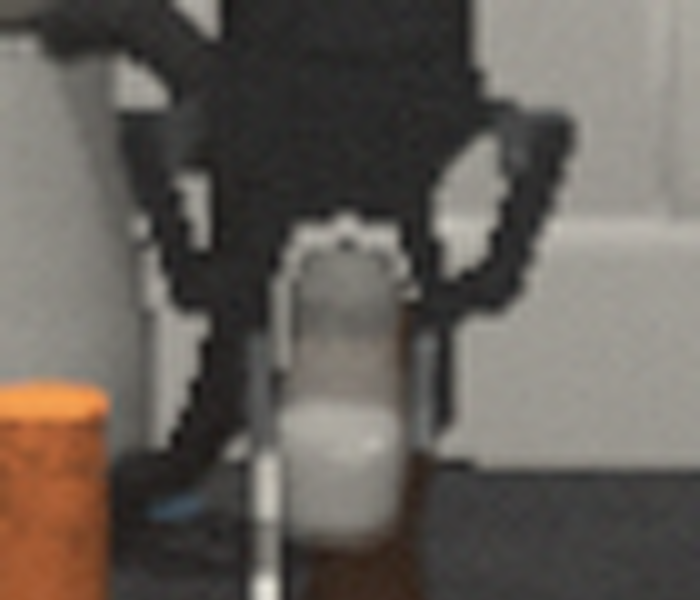

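```bash
python3 -m pendant '-0.038 0.011 0 0 0.03; -0.076 0.022 0 0 0.03; -0.114 0.033 0 0 0.03; -0.152 0.044 0 0 0.03; -0.19 0.054 0 0 0.03'
python3 -m pendant '-0.038 0.011 0 0 0.03; -0.076 0.022 0 0 0.03; -0.114 0.033 0 0 0.03; -0.152 0.044 0 0 0.03; -0.19 0.054 0 0 0.03'
python3 -m pendant '-0.038 0.011 0 -7 0.03; -0.0455 0.0125 0 -14 0.03; -0.0455 0.0125 0 -21 0.03; -0.0455 0.0125 0 -28 0.03; -0.0455 0.0125 0 -35 0.03'
python3 -m pendant '0 0 0 -7 0.03; 0 0 0 -14 0.03; 0 0 0 -21 0.03; 0 0 0 -28 0.03; 0 0 0 -35 0.03'
python3 -m pendant '0 0 0 -7 0.03; 0 0 0 -14 0.03; 0 0 0 -20 0.03; 0 0 0 -20 0.03'
python3 -c "from h import *
go(*cad('w',.0385,-.0335),.06,151)
o=bot.get_obs()['ee_pos'];print([proj('side',o+[0,0,d]).round(1).tolist() for d in(-.0502,.016,.04)])
u,v=proj('side',o).astype(int)
im=bot.camera('side')[v-50:v+50,u-60:u+60];print(u-60,v-50)
cv2.imwrite('pics/g.png',cv2.resize(im,(720,600),interpolation=cv2.INTER_CUBIC))
"
```

```text
time: 13.0
ee_pos: [0.4761, -0.1209, 0.1763]
tcp_rot: [-179.9, 0.0, 60.9]
wrist_force: [1.9, -0.2, -1.2]
opening: 0.0405
grasp_force: 36.2
time: 13.42
ee_pos: [0.4308, -0.3134, 0.1763]
tcp_rot: [-179.9, -0.0, 60.9]
wrist_force: [1.7, -0.1, -0.4]
opening: 0.0399
grasp_force: 36.2
time: 13.83
ee_pos: [0.42, -0.3577, 0.1759]
tcp_rot: [-179.9, -0.1, 96.2]
wrist_force: [-0.1, 1.1, -0.5]
opening: 0.0405
grasp_force: 36.2
time: 14.25
ee_pos: [0.4203, -0.3572, 0.176]
tcp_rot: [-180.0, -0.2, 131.2]
wrist_force: [-0.2, -0.6, -1.2]
opening: 0.0398
grasp_force: 36.2
time: 14.58
ee_pos: [0.4203, -0.3572, 0.1762]
tcp_rot: [180.0, -0.1, 151.2]
wrist_force: [0.0, 1.0, 0.5]
opening: 0.0401
grasp_force: 36.2
shift [-0.0022  0.0008  0.1102] turn 0.2 rows 2.6
[[343.6, 218.7], [346.0, 190.7], [346.9, 180.1]]
285 147
```

View pics/g.png

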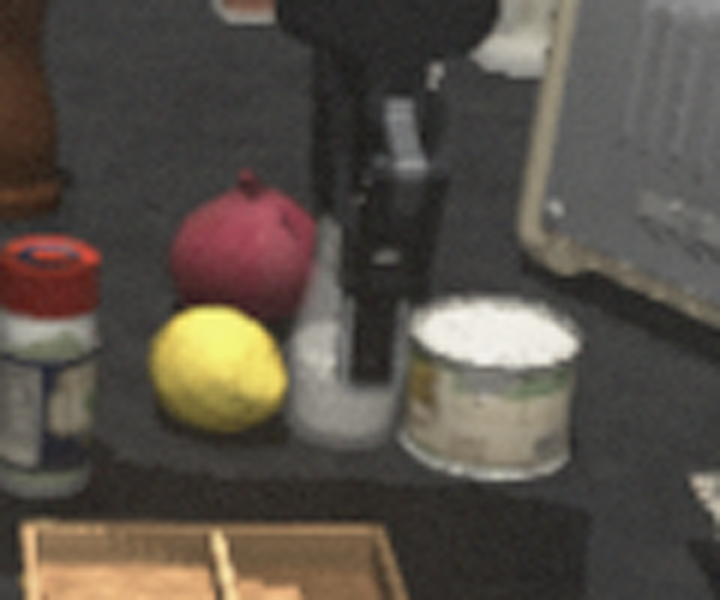

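```bash
python3 -m pendant '-0.008 0.001 0.03 0 0.03; -0.008 0.001 0.06 0 0.03; -0.008 0.001 0.08 0 0.03; -0.008 0.001 0.088 0 0.03; -0.008 0.001 0.088 0 0.03'
python3 -c "from h import *
go(*cad('w',.0385,-.0335),.06,151)
im=bot.camera('side')[185:285,285:405]
cv2.imwrite('pics/g2.png',cv2.resize(im,(720,600),interpolation=cv2.INTER_CUBIC))
"
```

```text
time: 15.05
ee_pos: [0.4271, -0.3597, 0.0875]
tcp_rot: [180.0, -0.3, 150.7]
wrist_force: [-0.4, -0.5, -1.0]
opening: 0.0405
grasp_force: 36.2
shift [ 0.0051 -0.0004  0.0216] turn -0.3 rows 0.5
```

View pics/g2.png

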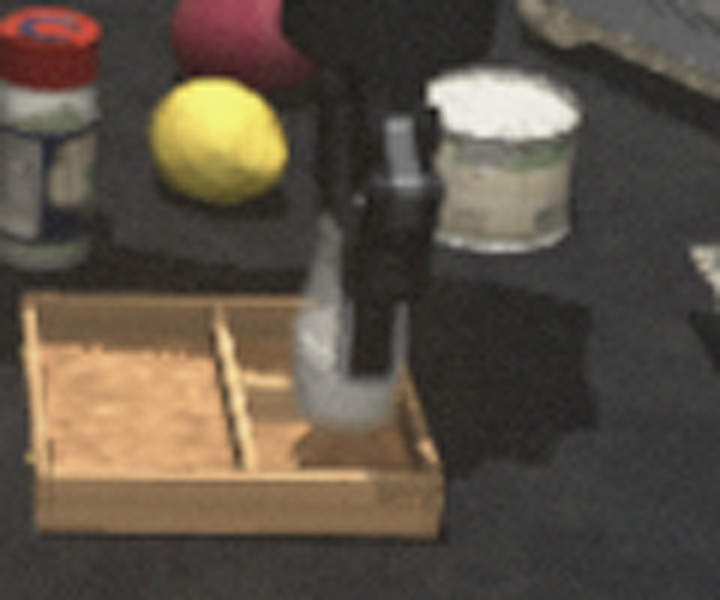

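```bash
python3 -c "from h import *
print(ray('side',342.8,252.8,.037),cad('w',.0385,-.0335))
for p in((0.0385,-.0335),(.0695,-.0645),(.0075,-.0645),(.0745,-.0695)): print((proj('side',[*cad('w',*p),.03])-[285,185])*6)
"
```

```text
[ 0.42823343 -0.35504674] (np.float64(0.42243173644661447), np.float64(-0.3574649305686537))
[336.93429417 429.5030434 ]
[434.39196947 475.06128657]
[264.24744016 472.63099563]
[450.65053517 482.66162884]
```

```bash
python3 -m pendant '0.006 0.003 0 0 0.03; 0.006 0.003 0.008 0 0.03; 0.006 0.003 0.016 0 0.03; 0.006 0.003 0.02 0 0.03; 0.006 0.003 0.022 0 0.03'
python3 -m pendant '0 0 0.001 0 0.03; 0 0 0.002 0 0.03; 0 0 0.003 0 0.03; 0 0 0.003 0 0.03'
```

```text
time: 15.52
ee_pos: [0.4243, -0.3549, 0.0675]
tcp_rot: [180.0, -0.0, 150.9]
wrist_force: [0.0, 0.4, -1.3]
opening: 0.0402
grasp_force: 36.2
time: 15.85
ee_pos: [0.4245, -0.3551, 0.0653]
tcp_rot: [180.0, 0.0, 150.9]
wrist_force: [-0.2, 0.0, -1.2]
opening: 0.0402
grasp_force: 36.2
```

Expected contact around TCP z 0.062; continue gently.

```bash
python3 -m pendant '0 0 0.001 0 0.03; 0 0 0.002 0 0.03; 0 0 0.003 0 0.03; 0 0 0.004 0 0.03; 0 0 0.004 0 0.03'
python3 -c "from h import *
cv2.imwrite('pics/g3.png',cv2.resize(bot.camera('side')[185:285,285:405],(720,600),interpolation=cv2.INTER_CUBIC))
"
```

```text
time: 16.27
ee_pos: [0.4248, -0.3553, 0.0623]
tcp_rot: [-180.0, 0.1, 150.9]
wrist_force: [-0.8, 0.8, 6.1]
opening: 0.04
grasp_force: 36.9
```

View pics/g3.png

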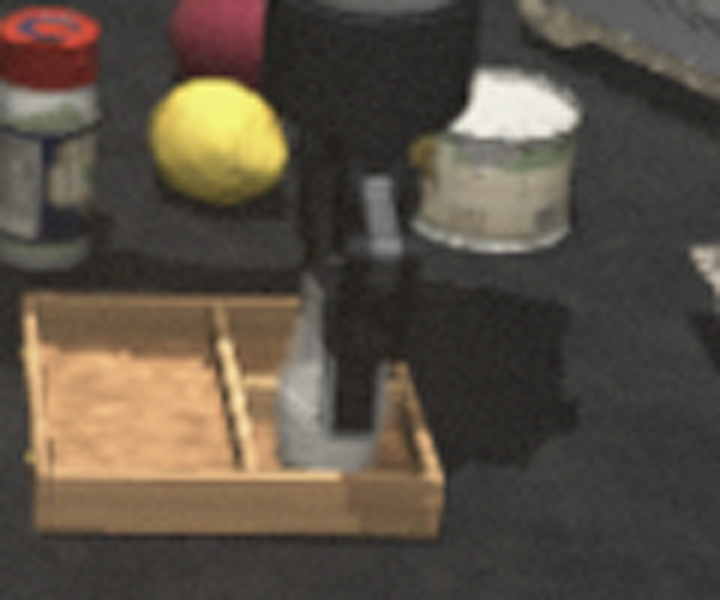

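```bash
python3 -m pendant '0 0 -0.003 0 0.05; 0 0 -0.003 0 0.06; 0 0 -0.003 0 0.065; 0 0 -0.003 0 0.065; 0 0 -0.003 0 0.065'
python3 -m pendant '0 0 -0.02 0 0.065; 0 0 -0.05 0 0.065; 0 0 -0.09 0 0.065; 0 0 -0.13 0 0.085; 0 0 -0.13 0 0.085'
python3 -m pendant '0 0 0 7 0.085; 0 0 0 14 0.085; 0 0 0 21 0.085; 0 0 0 28 0.085; 0 0 0 35 0.085'
python3 -m pendant '0 0 0 7 0.085; 0 0 0 14 0.085; 0 0 0 21 0.085; 0 0 0 28 0.085; 0 0 0 35 0.085'
python3 -m pendant '0 0 0 7 0.085; 0 0 0 14 0.085; 0 0 0 20 0.085; 0 0 0 20 0.085'
python3 -c "from h import *
go(.432,-.134,.2,61)
for n in('side','top'):
    im=bot.camera(n);cv2.imwrite(f'pics/m{n}.png',im);h=cv2.cvtColor(im,cv2.COLOR_BGR2HSV)
    m=cv2.inRange(h,(0,140,70),(8,255,255))|cv2.inRange(h,(174,140,70),(179,255,255))
    for k in cv2.findContours(m,0,1)[0]:
        if cv2.contourArea(k)>40: print(n,cv2.boundingRect(k),cv2.minEnclosingCircle(k),ray(n,*cv2.minEnclosingCircle(k)[0],.107))
"
```

```text
time: 16.73
ee_pos: [0.4245, -0.3551, 0.0642]
tcp_rot: [180.0, -0.0, 150.9]
wrist_force: [0.3, -1.1, 0.5]
opening: 0.0652
grasp_force: 0.0
time: 17.15
ee_pos: [0.4261, -0.3565, 0.2025]
tcp_rot: [-179.9, 0.6, 150.9]
wrist_force: [0.5, -0.3, 1.1]
opening: 0.0845
grasp_force: 0.0
time: 17.57
ee_pos: [0.4245, -0.3551, 0.1941]
tcp_rot: [-180.0, -0.0, 115.5]
wrist_force: [0.2, -0.2, -0.1]
opening: 0.0851
grasp_force: 0.0
time: 17.98
ee_pos: [0.4245, -0.3551, 0.1941]
tcp_rot: [-180.0, -0.0, 80.5]
wrist_force: [0.1, -0.1, -0.0]
opening: 0.0852
grasp_force: 0.0
time: 18.32
ee_pos: [0.4245, -0.3551, 0.1941]
tcp_rot: [-180.0, -0.0, 60.6]
wrist_force: [-0.1, 1.6, -0.3]
opening: 0.0852
grasp_force: 0.0
shift [ 0.1963 -0.102  -0.0119] turn -0.4 rows 5.3
side (285, 186, 17, 14) ((293.0, 192.5), 8.732224464416504) [ 0.42291536 -0.14586327]
side (216, 145, 13, 10) ((222.0, 150.0), 6.708303928375244) [0.40291083 0.26476356]
top (135, 185, 22, 20) ((145.5, 194.5), 10.79361629486084) [0.40247552 0.25585965]
top (308, 175, 20, 21) ((317.1666564941406, 184.8333282470703), 10.23348617553711) [ 0.43247687 -0.13278348]
top (261, 111, 26, 23) ((274.0, 121.5), 14.705541610717773) [ 0.58179299 -0.03317014]
```

```bash
python3 -m pendant '0.039 -0.02 0 0 0.085; 0.078 -0.04 0 0 0.085; 0.117 -0.061 0 0 0.085; 0.156 -0.082 0 0 0.085; 0.1975 -0.101 0 0 0.085'
python3 -m pendant '0 0 0 0 0.085; 0 0 0 0 0.085'
python3 -c "from h import *
go(.432,-.132,.066,61)"
```

```text
time: 18.83
ee_pos: [0.4309, -0.1453, 0.1943]
tcp_rot: [180.0, -0.0, 61.0]
wrist_force: [1.0, 1.0, -0.2]
opening: 0.085
grasp_force: 0.0
time: 19.0
ee_pos: [0.4318, -0.145, 0.1947]
tcp_rot: [179.9, -0.0, 61.3]
wrist_force: [0.7, -0.1, -0.7]
opening: 0.0851
grasp_force: 0.0
shift [ 0.0115 -0.0062  0.1227] turn 0.3 rows 3.0
```

```bash
python3 -m pendant '0.0115 -0.006 0 0 0.085; 0.0115 -0.006 0.035 0 0.085; 0.0115 -0.006 0.07 0 0.085; 0.0115 -0.006 0.105 0 0.085; 0.0115 -0.006 0.122 0 0.085'
python3 -m pendant '0 0 0 0 0.03; 0 0 0 0 0.03; 0 0 0 0 0.03; 0 0 0 0 0.03; 0 0 0 0 0.03' 35
python3 -m pendant '0 0 0 0 0.03; 0 0 0 0 0.03'
python3 -m pendant '0 0 -0.03 0 0.03; 0 0 -0.06 0 0.03; 0 0 -0.09 0 0.03; 0 0 -0.1 0 0.03; 0 0 -0.1 0 0.03'
python3 -c "from h import *
go(*cad('w',.0385,.0335),.17,61)
im=bot.camera('side');cv2.imwrite('pics/mh.png',im);h=cv2.cvtColor(im,cv2.COLOR_BGR2HSV)
m=cv2.inRange(h,(0,140,70),(8,255,255))|cv2.inRange(h,(174,140,70),(179,255,255))
for k in cv2.findContours(m,0,1)[0]:
    if cv2.contourArea(k)>40: print(cv2.boundingRect(k))
print(proj('side',bot.get_obs()['ee_pos']))
"
```

```text
time: 19.42
ee_pos: [0.4301, -0.1345, 0.0682]
tcp_rot: [-179.8, 0.1, 60.9]
wrist_force: [-0.2, -1.0, 0.2]
opening: 0.0852
grasp_force: 0.0
time: 19.83
ee_pos: [0.4329, -0.1346, 0.0744]
tcp_rot: [179.8, -0.0, 60.9]
wrist_force: [-2.0, -1.0, 7.0]
opening: 0.0438
grasp_force: 32.1
time: 20.0
ee_pos: [0.4329, -0.1346, 0.0744]
tcp_rot: [179.8, 0.0, 60.9]
wrist_force: [-1.7, -1.2, 7.5]
opening: 0.0439
grasp_force: 32.0
time: 20.42
ee_pos: [0.4333, -0.1344, 0.1758]
tcp_rot: [179.7, -0.1, 60.9]
wrist_force: [-0.5, -0.1, -2.1]
opening: 0.0435
grasp_force: 32.7
shift [-0.1332  0.0988  0.0002] turn -0.1 rows 4.0
(287, 151, 16, 12)
(216, 145, 13, 10)
(338, 123, 11, 11)
(323, 123, 10, 7)
[294.66568231 166.21444739]
```

```bash
python3 -m pendant '-0.034 0.024 0 0 0.03; -0.067 0.048 0 0 0.03; -0.1 0.072 0 0 0.03; -0.1347 0.0962 0 0 0.03; -0.1347 0.0962 0 0 0.03'
python3 -m pendant '0 0 0.025 0 0.03; 0 0 0.045 0 0.03; 0 0 0.055 0 0.03; 0 0 0.055 0 0.03'
python3 -c "from h import *
go(*cad('w',.0385,.0335),.08,61)
im=bot.camera('side');cv2.imwrite('pics/mi.png',im);h=cv2.cvtColor(im,cv2.COLOR_BGR2HSV)
m=cv2.inRange(h,(0,140,70),(8,255,255))|cv2.inRange(h,(174,140,70),(179,255,255))
z=bot.get_obs()['ee_pos'][2]-.0744+.0985
for k in cv2.findContours(m,0,1)[0]:
    if cv2.contourArea(k)>40: x,y,w,hh=b=cv2.boundingRect(k);print(b,ray('side',x+w/2-.5,y+hh/2-.5,z),z)
"
```

```text
time: 20.88
ee_pos: [0.4498, -0.3036, 0.169]
tcp_rot: [-179.9, 0.1, 60.7]
wrist_force: [-1.0, 0.7, -1.3]
opening: 0.0438
grasp_force: 33.0
time: 21.22
ee_pos: [0.4487, -0.2974, 0.1133]
tcp_rot: [-179.7, -0.0, 60.9]
wrist_force: [-0.1, -0.1, -1.3]
opening: 0.0438
grasp_force: 33.0
shift [0.0017 0.0064 0.0273] turn -0.1 rows 0.7
(329, 195, 18, 14) [ 0.44460965 -0.30150396] 0.13954799526509026
(216, 145, 13, 10) [0.3654091  0.17621174] 0.13954799526509026
```

```bash
python3 -m pendant '0.003 0.005 0 0 0.03; 0.003 0.005 0.008 0 0.03; 0.003 0.005 0.016 0 0.03; 0.003 0.005 0.021 0 0.03; 0.003 0.005 0.023 0 0.03'
python3 -m pendant '0 0 0.001 0 0.03; 0 0 0.002 0 0.03; 0 0 0.003 0 0.03; 0 0 0.004 0 0.03; 0 0 0.004 0 0.03'
```

```text
time: 21.68
ee_pos: [0.4558, -0.2979, 0.0932]
tcp_rot: [-179.9, -0.0, 60.9]
wrist_force: [-0.0, 0.3, -1.1]
opening: 0.0436
grasp_force: 33.0
time: 22.1
ee_pos: [0.4561, -0.2983, 0.0903]
tcp_rot: [180.0, 0.0, 60.9]
wrist_force: [-0.5, -0.7, -1.9]
opening: 0.0435
grasp_force: 33.0
```

```bash
python3 -m pendant '0 0 0.001 0 0.03; 0 0 0.002 0 0.03; 0 0 0.003 0 0.03; 0 0 0.004 0 0.03; 0 0 0.004 0 0.03'
python3 -c "from h import *
im=bot.camera('side');cv2.imwrite('pics/mj.png',im);h=cv2.cvtColor(im,cv2.COLOR_BGR2HSV)
m=cv2.inRange(h,(0,140,70),(8,255,255))|cv2.inRange(h,(174,140,70),(179,255,255))
z=.012+.0985
for k in cv2.findContours(m,0,1)[0]:
    if cv2.contourArea(k)>40: x,y,w,hh=b=cv2.boundingRect(k);print(b,ray('side',x+w/2-.5,y+hh/2-.5,z),z)
"
```

```text
time: 22.52
ee_pos: [0.4562, -0.2982, 0.0865]
tcp_rot: [180.0, -0.0, 60.9]
wrist_force: [-0.7, 0.6, -0.3]
opening: 0.0436
grasp_force: 33.2
(331, 205, 18, 14) [ 0.45525418 -0.29832108] 0.1105
(216, 145, 13, 10) [0.40079108 0.25963163] 0.1105
```

```bash
python3 -m pendant '0 0 0 0 0.05; 0 0 0 0 0.06; 0 0 0 0 0.065; 0 0 0 0 0.065; 0 0 0 0 0.065'
python3 -m pendant '0 0 -0.02 0 0.065; 0 0 -0.05 0 0.065; 0 0 -0.09 0 0.065; 0 0 -0.11 0 0.085; 0 0 -0.11 0 0.085'
python3 -c "from h import *
go(.5345,-.1225,.17,109)
im=bot.camera('side');cv2.imwrite('pics/mk.png',im);h=cv2.cvtColor(im,cv2.COLOR_BGR2HSV)
m=cv2.inRange(h,(0,140,70),(8,255,255))|cv2.inRange(h,(174,140,70),(179,255,255))
z=.012+.0985
for k in cv2.findContours(m,0,1)[0]:
    if cv2.contourArea(k)>40: x,y,w,hh=b=cv2.boundingRect(k);print(b,ray('side',x+w/2-.5,y+hh/2-.5,z),z)
"
```

```text
time: 22.98
ee_pos: [0.4561, -0.2983, 0.0863]
tcp_rot: [180.0, -0.0, 60.9]
wrist_force: [-0.3, 0.0, 0.1]
opening: 0.0646
grasp_force: 0.0
time: 23.4
ee_pos: [0.4575, -0.2992, 0.2018]
tcp_rot: [179.6, 0.0, 60.9]
wrist_force: [1.1, -0.5, 0.2]
opening: 0.0845
grasp_force: 0.0
shift [ 0.1918 -0.019   0.0256] turn -48.1 rows 6.7
(330, 204, 19, 15) [ 0.45586634 -0.29560342] 0.1105
(216, 145, 13, 10) [0.40079108 0.25963163] 0.1105
```

```bash
python3 -m pendant '0.039 -0.004 0 -7 0.085; 0.078 -0.008 0 -14 0.085; 0.117 -0.012 0 -21 0.085; 0.155 -0.016 0 -28 0.085; 0.1915 -0.019 0 -35 0.085'
python3 -m pendant '0 0 0 -7 0.085; 0 0 0 -13 0.085; 0 0 0 -13 0.085'
python3 -c "from h import *
go(.5345,-.1225,.034,109);print(bot.get_obs()['ee_pos'])"
```

```text
time: 23.87
ee_pos: [0.5327, -0.1198, 0.195]
tcp_rot: [-179.9, -0.0, 96.2]
wrist_force: [0.4, -1.4, -1.1]
opening: 0.0853
grasp_force: 0.0
time: 24.12
ee_pos: [0.5326, -0.1208, 0.1949]
tcp_rot: [-179.9, -0.1, 109.2]
wrist_force: [0.3, -0.9, -0.2]
opening: 0.085
grasp_force: 0.0
shift [-0.0024  0.0015  0.1549] turn 0.2 rows 3.7
[ 0.53257563 -0.12077798  0.19487976]
```

```bash
python3 -m pendant '-0.002 0.001 0.04 0 0.085; -0.002 0.001 0.08 0 0.085; -0.002 0.001 0.12 0 0.085; -0.002 0.001 0.145 0 0.085; -0.002 0.001 0.155 0 0.085'
python3 -m pendant '0 0 0 0 0.03; 0 0 0 0 0.03; 0 0 0 0 0.03; 0 0 0 0 0.03; 0 0 0 0 0.03' 40
python3 -m pendant '0 0 0 0 0.03; 0 0 0 0 0.03'
python3 -m pendant '0 0 -0.03 0 0.03; 0 0 -0.06 0 0.03; 0 0 -0.09 0 0.03; 0 0 -0.12 0 0.03; 0 0 -0.15 0 0.03'
python3 -c "from h import *
go(*cad('w',-.0335,0),.18,61)"
```

```text
time: 24.53
ee_pos: [0.5313, -0.1231, 0.0361]
tcp_rot: [-179.7, -0.2, 108.6]
wrist_force: [-0.7, -0.9, 0.1]
opening: 0.0846
grasp_force: 0.0
time: 24.95
ee_pos: [0.5357, -0.1237, 0.0438]
tcp_rot: [179.8, 0.1, 108.8]
wrist_force: [-1.3, -0.6, 8.8]
opening: 0.0516
grasp_force: 42.4
time: 25.12
ee_pos: [0.5357, -0.1237, 0.0438]
tcp_rot: [179.8, 0.1, 108.8]
wrist_force: [-0.9, -0.1, 7.6]
opening: 0.0517
grasp_force: 42.4
time: 25.53
ee_pos: [0.5344, -0.1233, 0.194]
tcp_rot: [179.9, 0.1, 108.9]
wrist_force: [0.3, 1.4, -1.2]
opening: 0.0515
grasp_force: 42.5
shift [-0.1096 -0.2052  0.0078] turn 47.9 rows 6.7
```

```bash
python3 -m pendant '-0.018 -0.034 0 7 0.03; -0.036 -0.068 0 14 0.03; -0.054 -0.102 0 21 0.03; -0.072 -0.136 0 28 0.03; -0.09 -0.17 0 35 0.03'
python3 -c "from h import *
go(*cad('w',-.037,-.01),.1,61)"
```

```text
time: 25.95
ee_pos: [0.4016, -0.2645, 0.1926]
tcp_rot: [179.9, 0.0, 73.5]
wrist_force: [0.7, -1.9, -1.5]
opening: 0.0516
grasp_force: 42.6
shift [-0.0439 -0.0224  0.0866] turn 12.5 rows 2.4
```

```bash
python3 -m pendant '-0.022 -0.011 0 6 0.03; -0.044 -0.0224 0 12.5 0.03; -0.044 -0.0224 0.03 12.5 0.03; -0.044 -0.0224 0.05 12.5 0.03; -0.044 -0.0224 0.05 12.5 0.03'
python3 -c "from h import *
go(*cad('w',-.037,-.01),.052,61)
im=bot.camera('side');h=cv2.cvtColor(im,cv2.COLOR_BGR2HSV)
m=cv2.inRange(h,(20,130,60),(34,255,255))
for k in cv2.findContours(m,0,1)[0]:
    if cv2.contourArea(k)>60: b=cv2.boundingRect(k);print(b,ray('side',b[0]+b[2]/2-.5,b[1]+b[3]/2-.5,.028+bot.get_obs()['ee_pos'][2]-.0438))
"
```

```text
time: 26.37
ee_pos: [0.3675, -0.2991, 0.1387]
tcp_rot: [-179.8, -0.0, 61.3]
wrist_force: [-0.9, 0.6, -1.5]
opening: 0.052
grasp_force: 42.5
shift [-0.001   0.0012  0.0807] turn 0.3 rows 1.9
(296, 202, 24, 25) [ 0.3649423  -0.29965908]
```

```bash
python3 -m pendant '-0.001 0.001 0.025 0 0.03; -0.001 0.001 0.05 0 0.03; -0.001 0.001 0.065 0 0.03; -0.001 0.001 0.072 0 0.03; -0.001 0.001 0.074 0 0.03'
python3 -m pendant '0 0 0.001 0 0.03; 0 0 0.003 0 0.03; 0 0 0.004 0 0.03; 0 0 0.004 0 0.03'
```

```text
time: 26.83
ee_pos: [0.3696, -0.3007, 0.0678]
tcp_rot: [180.0, 0.0, 61.4]
wrist_force: [0.5, 0.1, -0.5]
opening: 0.0516
grasp_force: 42.5
time: 27.17
ee_pos: [0.3696, -0.3011, 0.064]
tcp_rot: [179.9, 0.0, 61.4]
wrist_force: [-0.6, 0.3, -1.1]
opening: 0.0519
grasp_force: 42.5
```

```bash
python3 -m pendant '0 0 0.002 0 0.03; 0 0 0.004 0 0.03; 0 0 0.006 0 0.03; 0 0 0.006 0 0.03'
```

```text
time: 27.5
ee_pos: [0.369, -0.3007, 0.0568]
tcp_rot: [-180.0, -0.0, 61.4]
wrist_force: [0.0, -0.5, -2.3]
opening: 0.0517
grasp_force: 42.5
```

```bash
python3 -m pendant '0 0 0 0 0.055; 0 0 0 0 0.06; 0 0 0 0 0.062; 0 0 0 0 0.064; 0 0 0 0 0.064'
python3 -m pendant '0 0 -0.02 0 0.064; 0 0 -0.05 0 0.064; 0 0 -0.09 0 0.064; 0 0 -0.13 0 0.064; 0 0 -0.15 0 0.064'
python3 -m pendant '0.04 0 0 0 0.085; 0.08 0 0 0 0.085; 0.12 0 0 0 0.085; 0.16 0 0 0 0.085; 0.2 0 0 0 0.085'
python3 -m pendant '0.04 0 0 0 0.085; 0.08 0 0 0 0.085; 0.08 0 0 0 0.085'
cat > chk.py <<'E'
from h import *
for n in('side','top'):
    im=bot.camera(n);cv2.imwrite(f'pics/end{n}.png',im);h=cv2.cvtColor(im,cv2.COLOR_BGR2HSV)
    R=cv2.inRange(h,(0,140,70),(8,255,255))|cv2.inRange(h,(174,140,70),(179,255,255))
    for nm,m,z,c in(('cap',R,.1105 if n=='side' else .119,'gw'),('lemon',cv2.inRange(h,(20,130,60),(34,255,255)),.04,'w'),('white',cv2.inRange(h,(0,0,110),(179,70,255)),.04,'gw')):
        for k in cv2.findContours(m,0,1)[0]:
            if cv2.contourArea(k)<30: continue
            x,y,w,hh=b=cv2.boundingRect(k); p=ray(n,x+w/2-.5,y+hh/2-.5,z)
            for cc in c:
                X,Y,a={"g":(.3876,.309,-33.8),"w":(.405,-.3095,-29)}[cc];a=np.radians(a);d=p-[X,Y];q=np.array([np.cos(a)*d[0]+np.sin(a)*d[1],-np.sin(a)*d[0]+np.cos(a)*d[1]])
                if abs(q).max()<.085: print(n,nm,cc,b,p.round(3),"in caddy",q.round(4))
E
python3 chk.py
```

```text
time: 27.92
ee_pos: [0.3693, -0.3009, 0.0574]
tcp_rot: [180.0, 0.0, 61.4]
wrist_force: [0.4, -0.3, -0.0]
opening: 0.0642
grasp_force: 0.0
time: 28.33
ee_pos: [0.3698, -0.3014, 0.2121]
tcp_rot: [179.7, 0.1, 61.4]
wrist_force: [0.3, 0.5, 0.6]
opening: 0.0637
grasp_force: 0.0
time: 28.75
ee_pos: [0.4656, -0.1236, 0.2076]
tcp_rot: [180.0, -0.0, 61.3]
wrist_force: [0.4, -0.9, 0.6]
opening: 0.0849
grasp_force: 0.0
time: 29.0
ee_pos: [0.5056, -0.05, 0.2068]
tcp_rot: [-180.0, -0.1, 61.7]
wrist_force: [0.2, -0.8, -1.0]
opening: 0.0849
grasp_force: 0.0
side cap w (330, 203, 19, 16) [ 0.458 -0.293] in caddy [0.0381 0.0395]
side cap g (216, 145, 13, 10) [0.401 0.26 ] in caddy [ 0.0384 -0.0337]
side lemon w (295, 234, 23, 25) [ 0.368 -0.295] in caddy [-0.0391 -0.0053]
side white w (328, 218, 23, 46) [ 0.452 -0.309] in caddy [0.0408 0.0227]
side white g (197, 158, 16, 14) [0.366 0.336] in caddy [-0.0328  0.0102]
top cap g (135, 185, 22, 20) [0.401 0.253] in caddy [ 0.0422 -0.0397]
top cap w (380, 165, 22, 20) [ 0.457 -0.297] in caddy [0.0394 0.0365]
top lemon w (368, 204, 29, 25) [ 0.372 -0.3  ] in caddy [-0.0335 -0.0076]
top white g (108, 203, 22, 21) [0.367 0.336] in caddy [-0.0325  0.0111]
top white w (397, 184, 23, 20) [ 0.428 -0.366] in caddy [ 0.0478 -0.0379]
```

```bash
python3 -c "from workcell import bot
print(bot.job_done())"
```

```text
the job is handed in; nothing more can be done
None
```

I packed both caddies as asked and handed the job in at about 29 s: lemon, salt shaker and herb jar in the wooden one, garlic and chilli jar in the green one. The final camera measurements put all five inside their compartments, but the shaker's uprightness was last seen just before release, the onion, tin and pepper mill were not re-measured, and no verdict came back.

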